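# Drain the filter bowl and show the strainer to the camera

### The job

The boiler's water filter is stripped for its service: take the rinsed clear bowl lying on the bench, set it upside down, right down on the drying peg, without dropping it, and let go so that it can drain. Then draw the strainer by its blue cap up out of the brass filter head and hold it up to the inspection camera: the middle of its mesh on the lens's centre line about 10 cm in front of the lens, cap uppermost, side-on to the lens so that it stands straight up in the camera's picture (leaning just as far as the camera looks down). Finish while still holding it there steady in the air, touching nothing else with it; do not touch the camera, and leave the other things on the bench where they are.

Things in the scene. Friction and masses are not known exactly. Their poses are not given: they have to be found in the camera images.
- bowl: Clear bluish round cup, 108 mm long, 110 g, one end open: body 56 mm outside, 49 mm inside diameter, 96 mm deep inside. Origin: outside centre of the closed end; z runs along it to the mouth. Eight-sided foot (0 to 12 mm) and blue collar (96 to 108 mm), 60 mm across flats, stop it rolling. Starts lying level, axis 30 mm above the bench, mouth within 0.45 rad of -x (toward the robot).
- bowl_floor (a point): Centre of the bowl's inner floor, 12 mm from its origin along z; axes as the bowl.
- drying_peg: Fixed stand: steel dish 124 mm wide, 14 mm high, with an upright rod 14 mm thick and a white ball tip 18 mm thick. Origin: centre of the underside, z up. The bowl goes over it mouth down until its inner floor rests on the tip; its rim then hangs about 94 mm above the bench, and it may lean up to 10 degrees.
- peg_tip (a point): Top of the drying peg's ball, 190 mm above the bench.
- filter_head: Fixed brass filter head in a bench holder, 100 x 128 mm in plan, pipe ports along its y, small clamp handle to 75 mm out along its +x; threaded neck on top, 45 mm wide, ends 88 mm above the bench. The strainer stands loosely in its bore (32 mm wide, 24 mm deep). Origin: centre of the underside, z up.
- strainer: Round stick 112 mm long, 70 g: grey mesh tube 27 mm in diameter (0 to 80 mm from the bottom), then a blue grip cap 30 mm in diameter (80 to 112 mm). Origin: centre of its bottom end; z runs along it to the cap. Starts upright in the filter head, bottom 64 mm and top 176 mm above the bench; lift it 24 mm to clear the neck.
- cap_mid (a point): Middle of the blue cap on the strainer's axis, 96 mm from its bottom.
- mesh_mid (a point): Middle of the strainer's mesh on its axis, 45 mm from its bottom.
- camera_stand: Fixed inspection camera stand: foot plate 120 x 140 mm, steel mast 344 mm high 30 mm behind the origin. Its -x axis points the way the camera looks, roughly toward the robot. Origin: on the bench, 20 mm in front of the foot's centre, z up. The camera head hangs in front of the mast, its tilt axis 285 mm above the bench, 12 mm along -x from the origin.
- camera_head (a joint): Downward tilt of the camera head on its stiff hinge, rad: 0 looks level, it is set between 0.3 and 0.65 and stays there.
- lens (a point): Centre of the camera's front lens glass, 48 mm in front of the tilt axis; the head is a white box 44 mm wide with a bright lens ring 42 mm across. Its -x axis is the line of sight, its z axis is up in the camera's picture (tipped forward by the head's tilt), y is across.
- view_point (a point): The point on the lens's line of sight 100 mm in front of the lens glass, in free air, where the middle of the mesh must be; axes as lens. The strainer's z axis must lie along this z axis.
- wrench: Bystander: wrench 170 mm long lying on the bench.
- spray_can: Bystander: red spray can with a white band and a red cap, 52 mm in diameter, 158 mm high, standing.
- ball_valve: Bystander: brass ball valve with a red lever, about 85 mm long, 45 mm high.
- seal_box: Bystander: small cardboard box of seals, 60 x 85 x 38 mm.

How it is judged:
On the way:
1. the bowl hangs upside down on the drying peg, let go, with the strainer still in the filter head (angle between bowl's own z axis and vertical above 2.84 rad and distance between bowl_floor and peg_tip below 0.02 m and contact force between bowl and the fingers below 0.05 N and contact force between bowl and drying_peg above 0.3 N and distance between strainer and filter_head below 0.075 m), for 0.3 s.
At the end, for the whole second after the job is handed in: Bowl upside down on the peg (inner floor within 20 mm of the tip, lean under 17 degrees), let go; strainer held in the air, still, cap up, middle of its mesh within 20 mm of the point 100 mm before the lens, axis within 12 degrees of the picture's upright, touching nothing else (angle between bowl's own z axis and vertical above 2.84 rad and distance between bowl_floor and peg_tip below 0.02 m and contact force between bowl and the arm below 0.05 N and contact force between bowl and the fingers below 0.05 N and contact force between bowl and drying_peg above 0.3 N and distance between mesh_mid and view_point below 0.02 m and angle between the z axis of strainer and the z axis of view_point, either way round below 0.21 rad and angle between strainer's own z axis and vertical below 1.2 rad and height (world z) of mesh_mid above 0.12 m and contact force between strainer and the fingers above 2 N and contact force between strainer and camera_stand below 0.05 N and contact force between strainer and filter_head below 0.05 N and contact force between strainer and bowl below 0.05 N and contact force between strainer and drying_peg below 0.05 N and linear speed of strainer below 0.02 m/s); the arm keeps its last pose, push and grip.
It fails at once if the bowl is dropped (over 0.7 m/s while not held) (linear speed of bowl above 0.7 m/s and contact force between bowl and the fingers below 0.05 N).
It fails at once if the camera is touched or pushed out of its setting (contact force between camera_stand and the arm above 0.5 N or contact force between camera_stand and the fingers above 0.5 N or contact force between camera_stand and strainer above 0.5 N or contact force between camera_stand and bowl above 0.5 N or distance of lens from where it was at the start of the episode above 0.006 m).
It fails at once if a bystander is displaced more than 25 mm (distance of any of wrench, spray_can, ball_valve, seal_box from where it was at the start of the episode above 0.025 m).
It also fails if it takes over 72 s, if anything falls off the work surface, if the arm or the gripper's body presses on something with over 40 N, if the wrist force passes 120 N, or if a joint passes its speed limit or range.

### The arm

A 7-joint arm with a two-finger parallel gripper is mounted at the origin on the work surface. World frame = base frame: x ahead of the robot, y to its left, z up, the work surface at z = 0. Lengths are in m, angles in rad, forces in N, time in s.
With the tool pointing down it reaches from about 0.4 to 0.9 m from the base axis. Payload 5.5 kg.
Tool frame: the origin (TCP) lies at the very end of the fingers, on their centre line; the grasp point (between the pads) lies 19 mm behind it; z points along the fingers, y is the direction in which the jaws open and shut (so a half turn about z gives the same grasp; the last joint's range is limited). The gripper opens to 92 mm and grips with 3 to 60 N. Pads are 19 mm wide; open, the fingers measure 130 mm over their backs; the gripper's body (75 mm by 190 mm) begins 47 mm behind the grasp point.
Start: joints at [1.524, 0.501, -0.427, 1.55, 0.221, 1.138, -0.21], TCP at [0.198, -0.619, 0.227] pointing down, gripper open.
Joint ranges: [-2.88, 2.88], [-0.31, 2.03], [-1.54, 1.56], [0.2, 2.42], [-1.41, 4.55], [0.19, 2.02], [-2.57, 2.57]. Speed limits (rad/s): [2.57, 2.57, 3.14, 3.14, 3.14, 3.14, 3.14].

### API

Orientations are given as a unit quaternion [w, x, y, z].
In Python, from cell import monitor, viewer, order gives the robot as it stands.
- The arm moves only by the shell command python3 -m pendant 'ROWS' [FORCE]. ROWS is JSON, a list of rows, each a list of 3 entries, a list of its own where there are three numbers: the finger opening in mm, from 0 to 91.8, then the shift along the tool's x, y, z in mm, then the turn, a rotation vector about the tool's x, y, z in degrees. In form: [[claw, [tx, ty, tz], [ax, ay, az]], ...]. A call has 1 to 10 rows; each row shifts and turns the pose as measured when the row begins, along the tool's axes as they then stand; what a row does not reach is not made up. A row lasts 1/8 s, in which the tool goes at most 62.5 mm and 10.7 degrees, less where a joint would pass 70% of its speed; a pose out of reach is approached as far as the arm can. A call with a gripper value outside its range is refused whole. The fingers move at their own pace and stop on an object; FORCE is the grip in N (left out, the last holds). Time passes only in rows, so rows that do not move let the fingers close. It gives the time, the measured TCP pose, the force and the opening at its end, in the units of the state.
- monitor.sense(): the state, without advancing time (a new reading comes with each control period).
- viewer.capture(name): name is "scene" or "top" or "wrist"; returns the picture (480x640x3 uint8, red, green, blue); there is no depth.
- viewer.camera_info(name): a dict with "fx", "fy", "cx", "cy" (pixels), "pose" (4x4, takes a point from camera to world coordinates). Camera axes: x right, y up, looking along -z (the intrinsics and any distortion apply to the point x, -y, -z); pixel columns grow to the right and rows downward; lengths in m; the calibration is good to about 2 mm. A picture is of the moment at which its call begins: read the wrist's pose just before it. camera_info takes no time and is no camera call; for the wrist camera it gives the pose at the moment of the call.
- order.job_done(): hands the job in, once; it reports no verdict.
The state is a dict: "t": time; "q": joint angles; "joint_vel": joint speeds; "effort": joint torques, N m; "position": TCP position; "eef_rot": TCP orientation; "contact_force": force on the tool from outside, world axes, zero at the start; "ft_torque": the same for the moment, N m; "opening": finger opening in m.
Only numpy, scipy, OpenCV 4.12 (cv2) and the standard library are available. Lean on these libraries where they do the work, as an engineer would, in place of code of your own. Each camera call takes 0.05 s, during which the arm holds its last target. There are 200 camera calls.

## Working session

There is one attempt and no reset: what is moved stays moved. The work goes in short steps, Python scripts to look and compute and a shell command to move; the robot and the scene stay as the last step left them, time stands still between calls to the robot, and variables do not carry over. Pictures are saved under pics/ and viewed, about 8 in all and at most 12, crops included, and the job is handed in when it is done.

```bash
ls; mkdir -p pics; python3 - <<'E'
from cell import monitor, viewer
import cv2, numpy as np
s=monitor.sense(); print(s)
for n in ("scene","top","wrist"):
    i=viewer.camera_info(n); print(n,i)
    im=viewer.capture(n); cv2.imwrite(f"pics/{n}0.png",im[:,:,::-1])
E
```

```text
pics
{'t': 0.0, 'q': array([ 1.5241902 ,  0.50187494, -0.42681083,  1.55146921,  0.22079017,
        1.13827433, -0.21027222]), 'joint_vel': array([ 1.41722049e-04, -2.66021337e-04, -2.71355648e-05,  1.29701354e-03,
       -1.23301006e-03, -7.73943112e-04,  2.14123630e-04]), 'effort': array([ 3.17375034e-04, -5.66580892e+01, -5.81623748e+00, -2.79102373e+01,
       -6.86662411e-02,  3.05967266e-02,  2.06027862e-04]), 'position': array([ 0.19792798, -0.61838822,  0.2256551 ]), 'eef_rot': array([-9.78648926e-04,  9.88018332e-01,  1.54333425e-01, -1.05179397e-04]), 'contact_force': array([ 0.0795896 , -0.51070437, -0.1565918 ]), 'ft_torque': array([0.00614626, 0.03519694, 0.02361413]), 'opening': 0.09168111477831298}
scene {'fx': 521.2034010214091, 'fy': 521.2034010214091, 'cx': 312.1838517474663, 'cy': 239.29779170449729, 'pose': array([[-0.32340269, -0.82170529,  0.46926658,  1.14044501],
       [ 0.94625725, -0.28230571,  0.15779954,  0.17891473],
       [ 0.00281192,  0.4950797 ,  0.86884302,  1.22569814],
       [ 0.        ,  0.        ,  0.        ,  1.        ]])}
top {'fx': 505.3384149770715, 'fy': 505.3384149770715, 'cx': 320.71563558086945, 'cy': 238.74856040869787, 'pose': array([[ 1.37950186e-03,  9.94912449e-01, -1.00733884e-01,
         4.38046118e-01],
       [-9.99950788e-01,  3.82767723e-04, -9.91338322e-03,
        -1.34391211e-02],
       [-9.82439070e-03,  1.00742602e-01,  9.94864016e-01,
         1.54497028e+00],
       [ 0.00000000e+00,  0.00000000e+00,  0.00000000e+00,
         1.00000000e+00]])}
wrist {'fx': 353.38698866452347, 'fy': 353.38698866452347, 'cx': 322.03288041739125, 'cy': 241.65749543142212, 'pose': array([[ 0.3062722 ,  0.91816422,  0.25134003,  0.2643407 ],
       [-0.951943  ,  0.29578308,  0.0794789 , -0.59601231],
       [-0.00136744, -0.26360356,  0.96463013,  0.38349886],
       [ 0.        ,  0.        ,  0.        ,  1.        ]])}
```

View pics/scene0.png

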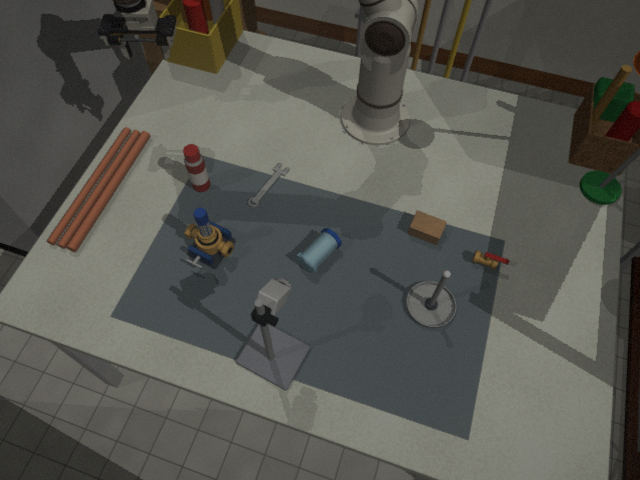

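View pics/top0.png

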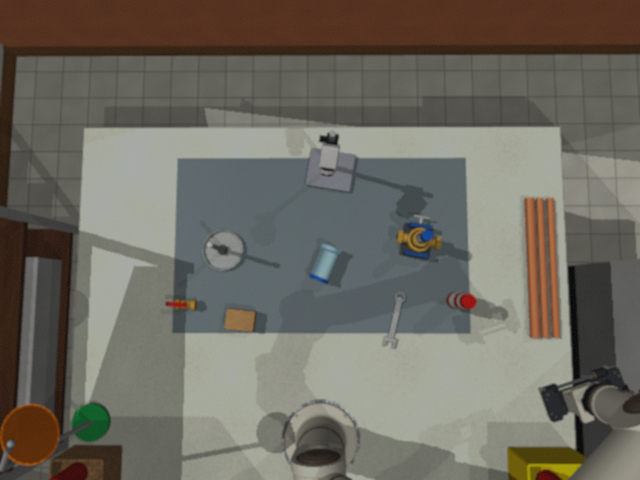

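The scene view shows the bowl (collar 334,237, foot 310,262), the peg ball (446,274), the strainer cap (201,215) and the camera head (272,297). In the top view they are at: bowl (325,263), peg (222,250), cap (426,237), head (330,155). I'll make one zoomed montage to get accurate pixels.

```bash
cat > h.py <<'E'
from cell import monitor, viewer
import cv2, numpy as np
from scipy.spatial.transform import Rotation as R
def ray(info,uv):
    d=np.array([(uv[0]-info['cx'])/info['fx'],-(uv[1]-info['cy'])/info['fy'],-1.])
    P=info['pose']; d=P[:3,:3]@d; return P[:3,3],d/np.linalg.norm(d)
def tri(obs):
    A=np.zeros((3,3));b=np.zeros(3);L=[]
    for i,uv in obs:
        o,d=ray(i,uv);M=np.eye(3)-np.outer(d,d);A+=M;b+=M@o;L.append((M,o))
    x=np.linalg.solve(A,b); return x,[np.linalg.norm(M@(x-o)) for M,o in L]
def onz(i,uv,z):
    o,d=ray(i,uv); return o+d*(z-o[2])/d[2]
def proj(i,p):
    P=i['pose'];c=P[:3,:3].T@(np.asarray(p)-P[:3,3]);return i['cx']+i['fx']*c[0]/-c[2], i['cy']-i['fy']*c[1]/-c[2]
def tool(): 
    s=monitor.sense(); q=s['eef_rot']; return s['position'],R.from_quat([q[1],q[2],q[3],q[0]])
def crops(items,fn,cols=4,w=200,h=300,z=4):
    cs=[]
    for im,(u,v) in items:
        a=w//z;b=h//z;u0=int(u-a/2);v0=int(v-b/2)
        c=cv2.resize(im[v0:v0+b,u0:u0+a,::-1],(w,h),interpolation=cv2.INTER_CUBIC)
        for k in range(0,a,10):cv2.line(c,(k*z,0),(k*z,5),(255,255,255),1)
        for k in range(0,b,10):cv2.line(c,(0,k*z),(5,k*z),(255,255,255),1)
        cv2.putText(c,f"{u0},{v0}",(10,20),0,.5,(0,255,255),1); cs.append(c)
    rows=[np.hstack(cs[i:i+cols]) for i in range(0,len(cs),cols)]
    cv2.imwrite(fn,np.vstack(rows))
E
python3 - <<'E'
from h import *
s=cv2.imread("pics/scene0.png")[:,:,::-1];t=cv2.imread("pics/top0.png")[:,:,::-1]
crops([(s,(320,250)),(s,(438,290)),(s,(205,235)),(s,(272,305)),(t,(325,263)),(t,(222,250)),(t,(424,237)),(t,(330,165))],"pics/m1.png")
S=viewer.camera_info("scene");T=viewer.camera_info("top")
for n,a,b in [("tip",(446,273),(221,250)),("cap",(201,212),(427,236)),("collar",(334,237),(321,277)),("foot",(310,262),(328,249))]: print(n,tri([(S,a),(T,b)]))
E
```

```text
tip (array([0.5463053 , 0.29009181, 0.1486225 ]), [np.float64(0.012638176476435602), np.float64(0.01263817647643559)])
cap (array([ 0.58504043, -0.2902015 ,  0.16890659]), [np.float64(1.7510213147317703e-06), np.float64(1.7510213146857713e-06)])
collar (array([0.47451156, 0.00777544, 0.03614132]), [np.float64(0.007406984845869957), np.float64(0.00740698484586999)])
foot (array([ 0.56056504, -0.02094061,  0.03117995]), [np.float64(0.0006833080089508997), np.float64(0.0006833080089508898)])
```

View pics/m1.png

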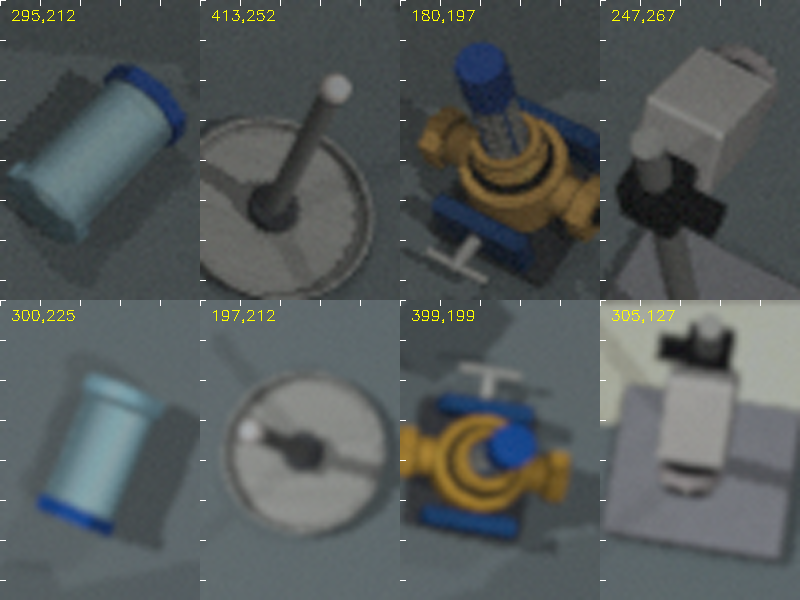

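```bash
python3 - <<'E'
from h import *
S=viewer.camera_info("scene");T=viewer.camera_info("top")
for n,a,b in [("ball",(447,274.5),(209.2,245)),("cap",(200.2,211.2),(427.7,235.2)),("mast",(259.5,302),(332.5,134.5))]: print(n,tri([(S,a),(T,b)]))
f=onz(T,(331,247.5),.03);c=onz(T,(319,278.7),.03);print("bowl",f,c,np.linalg.norm(f-c),np.arctan2(*(c-f)[1::-1]))
print("bowlS",onz(S,(334.5,238),.03),onz(S,(305.5,264),.03))
print("dish",onz(T,(223,250),.014),onz(S,(431,304.5),.014))
print("headfront(ringctr)",onz(T,(327,171.5),.26),"back", onz(T,(331,144.5),.3))
p,r=tool();print(p,r.as_matrix())
for k in [(197,"can",(461,300)),(0,"wrench",(394,320)),(0,"box",(240,320)),(0,"footplate",(330,171))]:print(k[1],onz(T,k[2],.03 if k[1]!="can" else .158))
E
```

```text
ball (array([0.55976964, 0.30362656, 0.1737746 ]), [np.float64(0.0010105697879561292), np.float64(0.0010105697879561814)])
cap (array([ 0.58654579, -0.29079034,  0.17441373]), [np.float64(0.0002585680054869454), np.float64(0.00025856800548680977)])
mast (array([ 0.81739215, -0.03044223,  0.33773831]), [np.float64(0.0005192140021974172), np.float64(0.0005192140021974698)])
bowl [ 0.56499991 -0.02931165  0.03      ] [0.47139229 0.00662055 0.03      ] 0.10026718335927756 2.7750772324708866
bowlS [0.47172891 0.01628827 0.03      ] [ 0.56939052 -0.03086095  0.03      ]
dish [0.55852184 0.29924767 0.014     ] [0.56699669 0.30036681 0.014     ]
headfront(ringctr) [ 0.74325943 -0.01667389  0.26      ] back [ 0.80316722 -0.02665768  0.3       ]
[ 0.19798887 -0.61858694  0.22594101] [[ 9.52376406e-01  3.04924637e-01 -3.83924878e-04]
 [ 3.04924875e-01 -9.52375434e-01  1.36167580e-03]
 [ 4.95678784e-05 -1.41389615e-03 -9.99998999e-01]]
can [ 0.41129672 -0.38116007  0.158     ]
wrench [ 0.34971398 -0.21567929  0.03      ]
box [0.3488211 0.2410385 0.03     ]
footplate [ 0.7994375  -0.02641498  0.03      ]
```

The top and scene views agree to within a few mm:

| Object | Estimated position (m) |
|---|---|
| Bowl centre | (0.519, -0.010), mouth yaw about 157° |
| Peg | (0.560, 0.301) |
| Strainer | (0.586, -0.291), top at 0.174 |
| Mast | (0.817, -0.030) |

Next I'll move toward the bowl.

```bash
python3 -m pendant '[[91.8,[35,-32,-20],[0,0,0]],[91.8,[42,-39,-20],[0,0,0]],[91.8,[42,-40,-10],[0,0,0]],[91.8,[42,-40,-10],[0,0,0]],[91.8,[42,-40,0],[0,0,0]],[91.8,[42,-40,0],[0,0,0]],[91.8,[42,-40,0],[0,0,0]],[91.8,[42,-40,0],[0,0,0]],[91.8,[42,-40,0],[0,0,0]],[91.8,[42,-40,0],[0,0,0]]]' 20; python3 -c "
from h import *
p,r=tool();print(p,r.as_matrix(),monitor.sense()['q'])"
```

```text
t: 1.4
position: [0.4779, -0.1107, 0.2864]
eef_rot: [-0.0, 0.989, 0.148, -0.0]
contact_force: [0.2, -0.4, 0.6]
opening: 0.0916
[ 0.47785566 -0.11071738  0.28636812] [[ 9.56037097e-01  2.93245325e-01 -4.98702375e-04]
 [ 2.93245325e-01 -9.56037224e-01 -7.43239835e-05]
 [-4.98573195e-04 -7.51856547e-05 -9.99999873e-01]] [ 0.89013073  0.19213192 -0.8040837   1.85916348  0.15116876  1.15304294
 -1.23963877]
```

```bash
python3 -m pendant '[[91.8,[40,-38,0],[0,0,0]],[91.8,[40,-38,0],[0,0,0]],[91.8,[0,0,0],[0,0,10]],[91.8,[0,0,0],[0,0,10]],[91.8,[0,0,0],[0,0,10]],[91.8,[0,0,0],[0,0,10]],[91.8,[0,0,0],[0,0,0]]]'; python3 - <<'E'
from h import *
p,r=tool();print(p,r.as_matrix().round(3),monitor.sense()['q'].round(2))
i=viewer.camera_info("wrist");im=viewer.capture("wrist");cv2.imwrite("pics/w1.png",im[:,:,::-1])
print(i['pose'].round(3))
u=np.array([-.92,.39,0]);u/=np.linalg.norm(u)
print("pred foot,collar",proj(i,[.567,-.03,.03]),proj(i,[.471,.011,.03]))
E
```

```text
t: 2.28
position: [0.5335, -0.0036, 0.285]
eef_rot: [-0.001, 0.979, -0.203, -0.001]
contact_force: [-0.2, -0.2, -0.5]
opening: 0.0917
[ 0.53349413 -0.00356636  0.28504588] [[ 0.917 -0.398 -0.002]
 [-0.398 -0.917  0.003]
 [-0.003 -0.002 -1.   ]] [ 0.56  0.28 -0.72  1.77  0.19  1.17 -2.2 ]
[[-0.397  0.885  0.244  0.598]
 [-0.918 -0.382 -0.107 -0.031]
 [-0.002 -0.267  0.964  0.443]
 [ 0.     0.     0.     1.   ]]
pred foot,collar (np.float64(332.41194731258673), np.float64(169.8488262558713)) (np.float64(332.09447453770406), np.float64(256.56761094001706))
```

View pics/w1.png

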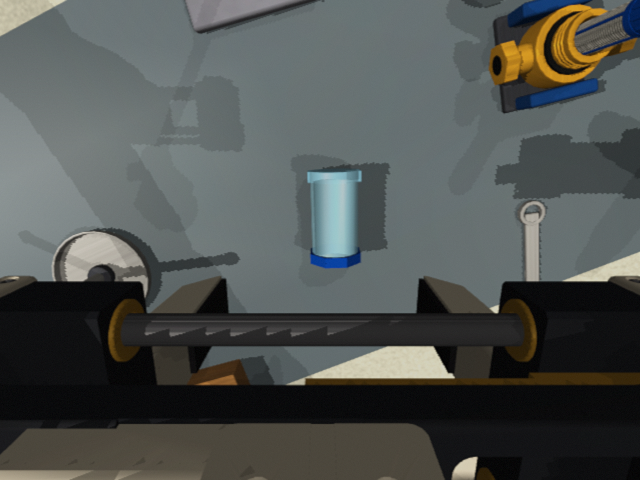

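Wrist view: the foot edge is centred at (334,171) and the collar at (335.5,265), and the jaws are nearly square to the bowl. The bowl is about 1° off the prediction.

```bash
python3 - <<'E'
from h import *
i=viewer.camera_info("wrist");T=viewer.camera_info("top");S=viewer.camera_info("scene")
f=onz(i,(334,172),.03+.02);c=onz(i,(335.5,262),.03);print(f,c)
# two-view: collar/foot end points wrist+top
print(tri([(i,(334,172)),(T,(331,247.5))]),tri([(i,(335.5,263)),(T,(319,278.7))]))
f2=onz(i,(334,176),.03);u=(c-f2);u/=np.linalg.norm(u);print("yaw",np.degrees(np.arctan2(u[1],u[0])))
p,r=tool();M=r.as_matrix()
g=c-u*.066;print("grasp",g,"delta tool mm",M.T@(np.array([g[0],g[1],.012])-p)*1000)
print(np.degrees(np.arctan2(M[1,1],M[0,1])))
E
```

```text
[ 0.56570064 -0.03063651  0.05      ] [0.46283134 0.00981089 0.03      ]
(array([ 0.56452883, -0.02994049,  0.03506265]), [np.float64(0.0006834834464851958), np.float64(0.0006834834464852003)]) (array([0.47091278, 0.00684573, 0.05856566]), [np.float64(0.0006214988335782942), np.float64(0.0006214988335782773)])
yaw 158.27306167525867
grasp [ 0.52414261 -0.01462122  0.03      ] delta tool mm [ -3.28076228  14.48382774 273.00198272]
-113.33680971187542
```

```bash
python3 -m pendant '[[91.8,[0,7,40],[0,0,-1.5]],[91.8,[0,7,50],[0,0,0]],[91.8,[0,0,50],[0,0,0]],[91.8,[0,0,50],[0,0,0]],[91.8,[0,0,40],[0,0,0]],[91.8,[0,0,0],[0,0,0]]]'; python3 - <<'E'
from h import *
p,r=tool();M=r.as_matrix();print(p,M.round(3))
print("d",M.T@(np.array([.529,-.0165,.012])-p)*1000)
E
```

```text
t: 3.08
position: [0.5302, -0.0171, 0.0502]
eef_rot: [-0.002, 0.984, -0.179, 0.001]
contact_force: [0.4, 0.8, 0.1]
opening: 0.0924
[ 0.53019059 -0.01705092  0.05015394] [[ 0.936 -0.352  0.003]
 [-0.352 -0.936  0.003]
 [ 0.001 -0.004 -1.   ]]
d [-1.35222581  0.05827852 38.15248781]
```

```bash
python3 -m pendant '[[91.8,[-1,0,25],[0,0,1]],[91.8,[0,0,12.5],[0,0,0]],[91.8,[0,0,0],[0,0,0]],[50,[0,0,0],[0,0,0]],[50,[0,0,0],[0,0,0]],[50,[0,0,0],[0,0,0]],[50,[0,0,0],[0,0,0]],[50,[0,0,0],[0,0,0]],[50,[0,0,0],[0,0,0]]]' 20
```

```text
t: 4.2
position: [0.5361, -0.017, 0.0197]
eef_rot: [-0.003, 0.983, -0.185, 0.007]
contact_force: [0.1, -0.1, 0.2]
opening: 0.0562
```

```bash
python3 -m pendant '[[50,[0,0,-15],[0,0,0]],[50,[0,0,-40],[0,0,0]],[50,[0,0,-50],[0,0,0]],[50,[0,0,-50],[0,0,0]],[50,[0,0,-50],[0,0,-5]],[50,[0,0,-50],[0,0,-10]],[50,[0,0,-30],[0,0,-10]],[50,[0,0,0],[0,0,-10]],[50,[0,0,0],[0,0,-10]],[50,[0,0,0],[0,0,-10]]]' 25;  python3 -c "
from h import *
p,r=tool();print(p,r.as_matrix().round(3),monitor.sense()['q'].round(2))"
```

```text
t: 5.45
position: [0.5292, -0.0145, 0.3215]
eef_rot: [0.003, 0.952, 0.307, 0.007]
contact_force: [0.1, 0.3, -1.6]
opening: 0.0558
[ 0.52920757 -0.0145152   0.32153971] [[ 0.811  0.585  0.016]
 [ 0.585 -0.811 -0.001]
 [ 0.012  0.01  -1.   ]] [ 0.77  0.27 -0.94  1.74  0.23  1.24 -1.18]
```

```bash
python3 -m pendant '[[50,[0,0,0],[0,0,-10.5]],[50,[0,0,0],[0,0,-10.5]],[50,[0,0,0],[0,0,-10.5]],[50,[0,0,0],[0,0,-10.5]],[50,[0,0,0],[0,0,-10.5]],[50,[40,0,-10],[0,0,0]],[50,[40,0,-10],[0,0,0]],[50,[20,0,0],[0,10,0]],[50,[0,0,0],[0,10,0]],[50,[0,0,0],[0,10,0]]]' ;  python3 -c "
from h import *
p,r=tool();print(p,r.as_matrix().round(3),monitor.sense()['q'].round(2))"
```

```text
t: 6.7
position: [0.523, 0.1014, 0.3509]
eef_rot: [-0.178, 0.675, 0.69, 0.191]
contact_force: [-0.3, -0.1, -2.4]
opening: 0.056
[0.52300786 0.10135903 0.35091993] [[-0.025  1.     0.012]
 [ 0.864  0.016  0.504]
 [ 0.503  0.023 -0.864]] [ 1.12  0.46 -1.31  1.76 -0.08  1.16 -0.1 ]
```

```bash
python3 -m pendant '[[50,[0,0,0],[0,10,0]],[50,[0,0,0],[0,10,0]],[50,[0,0,0],[0,10,0]]]' ;  python3 -c "
from h import *
p,r=tool();print(p,r.as_matrix().round(3),monitor.sense()['q'].round(2))"
```

```text
t: 7.08
position: [0.5243, 0.0987, 0.3543]
eef_rot: [-0.35, 0.6, 0.619, 0.365]
contact_force: [-0.3, 0.5, -2.2]
opening: 0.056
[0.52427868 0.09872693 0.35431919] [[-0.034  0.999  0.004]
 [ 0.488  0.013  0.872]
 [ 0.872  0.032 -0.489]] [ 1.26  0.84 -1.36  1.8  -0.27  1.12  0.15]
```

```bash
python3 -m pendant '[[50,[0,0,0],[0,10,0]],[50,[0,0,0],[0,10,0]],[50,[0,0,0],[0,9,0]],[50,[0,0,0],[-1,0,-1]]]' ;  python3 - <<'E'
from h import *
p,r=tool();print(p,r.as_matrix().round(3),monitor.sense()['q'].round(2))
s=viewer.capture("scene");i=viewer.camera_info("scene")
u,v=proj(i,p);crops([(s,(u,v)),(s,(447,275))],"pics/m2.png",cols=2,w=400,h=400,z=3)
E
```

```text
t: 7.58
position: [0.5278, 0.092, 0.352]
eef_rot: [-0.486, 0.488, 0.505, 0.52]
contact_force: [0.3, 0.5, -0.4]
opening: 0.0562
[0.52775729 0.09201663 0.35195205] [[-0.05   0.999  0.017]
 [-0.013 -0.017  1.   ]
 [ 0.999  0.05   0.013]] [ 1.29  1.28 -1.34  1.82 -0.39  1.11  0.37]
```

View pics/m2.png

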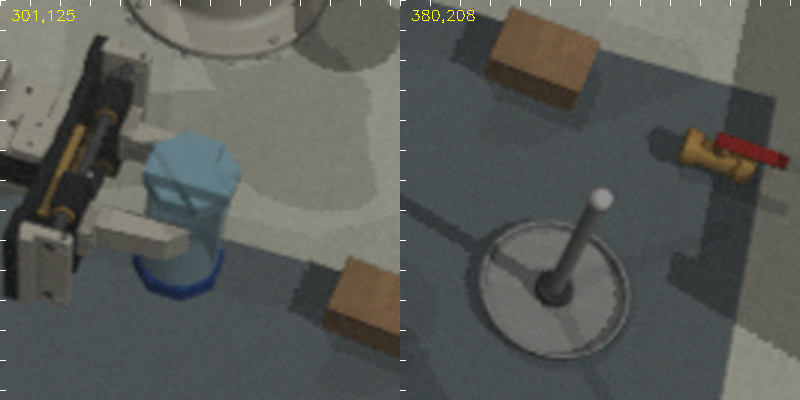

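```bash
python3 - <<'E'
from h import *
p,r=tool();M=r.as_matrix();S=viewer.camera_info("scene");T=viewer.camera_info("top")
o=p-M[:,2]*.0105+M[:,0]*.032;m=p-M[:,2]*.0105-M[:,0]*.076
print(o,m,proj(S,o),proj(S,m),proj(T,o),proj(T,m))
t=viewer.capture("top");crops([(t,proj(T,o)),(t,(222,250))],"pics/m3.png",cols=2,w=400,h=400,z=4)
E
```

```text
[0.52557369 0.08156598 0.38597904] [0.53141613 0.08248888 0.27814113] (np.float64(364.82083317312413), np.float64(180.2941208244587)) (np.float64(359.9577886314592), np.float64(212.15606541652448)) (np.float64(284.430406443054), np.float64(251.63026595605191)) (np.float64(287.5685814121742), np.float64(252.54526047438745))
```

View pics/m3.png

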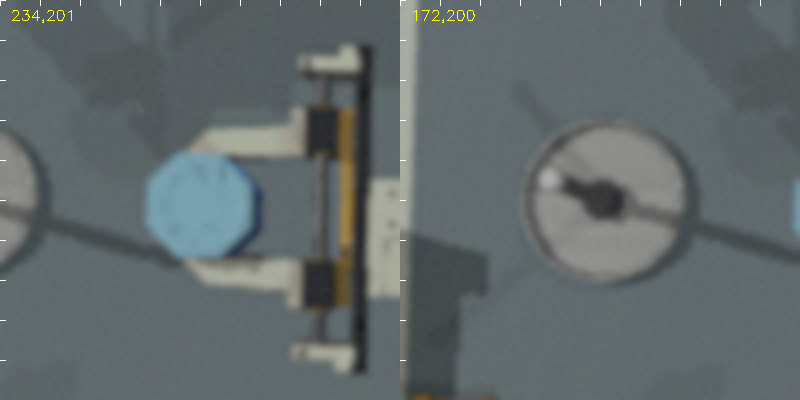

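The bowl is held upside down on the predicted axis: octagon centre (284.2,252.2) seen, (284.4,251.6) predicted. The ball is at (209.2,244.8). Next I'll move over the peg.

```bash
python3 -m pendant '[[50,[0,8,55],[0,0,1]],[50,[0,8,55],[0,0,1]],[50,[0,8,55],[0,0,1]],[50,[0,8,50],[0,0,0]],[50,[0,0,0],[0,0,0]],[50,[0,0,0],[0,0,0]]]' ;  cat > b.py <<'E'
from h import *
p,r=tool();M=r.as_matrix();print(p,M.round(3),monitor.sense()['q'].round(2))
o=p-M[:,2]*.0105+M[:,0]*.032;m=o-M[:,0]*.108
print("foot",o,"mouth",m,"floor",o-M[:,0]*.012)
E
python3 b.py
```

```text
t: 8.43
position: [0.5649, 0.3142, 0.3708]
eef_rot: [-0.478, 0.502, 0.513, 0.506]
contact_force: [-0.4, 0.0, -0.8]
opening: 0.0562
[0.56486964 0.31420007 0.37075312] [[-0.04   0.999  0.018]
 [ 0.032 -0.016  0.999]
 [ 0.999  0.041 -0.031]] [ 0.95  1.26 -1.42  1.89 -0.5   0.69  0.37]
foot [0.56339947 0.30471806 0.40303593] mouth [0.56773254 0.30130485 0.29517688] floor [0.56388092 0.30433881 0.39105159]
```

```bash
python3 -m pendant '[[50,[0,-5,-2],[0,2,2.3]],[50,[-25,0,0],[0,0,0]],[50,[-40,0,0],[0,0,0]],[50,[0,0,0],[0,0,0]]]';python3 b.py
```

```text
t: 8.93
position: [0.5626, 0.3077, 0.3008]
eef_rot: [-0.493, 0.506, 0.494, 0.506]
contact_force: [1.0, 0.2, -0.1]
opening: 0.056
[0.56257867 0.30774263 0.30076424] [[-0.     1.     0.026]
 [ 0.    -0.026  1.   ]
 [ 1.     0.    -0.   ]] [ 0.95  1.38 -1.34  1.9  -0.47  0.68  0.45]
foot [0.56230431 0.29726081 0.33276902] mouth [0.56231883 0.29721118 0.22476903] floor [0.56230593 0.29725529 0.32076902]
```

```bash
python3 -m pendant '[[50,[-25,-2,4],[0,0,0]],[50,[-35,0,0],[0,0,0]],[50,[-35,0,0],[0,0,0]],[50,[-15,0,0],[0,0,0]],[50,[0,0,0],[0,0,0]]]';python3 b.py
```

```text
t: 9.55
position: [0.5644, 0.3091, 0.1922]
eef_rot: [-0.493, 0.507, 0.49, 0.51]
contact_force: [0.2, 0.0, -1.4]
opening: 0.0559
[0.56443127 0.30914831 0.19223203] [[-0.     0.999  0.033]
 [-0.006 -0.033  0.999]
 [ 1.     0.     0.006]] [ 0.92  1.55 -1.22  1.85 -0.39  0.68  0.57]
foot [0.56407487 0.298466   0.22416965] mouth [0.5641096  0.29910118 0.11617152] floor [0.56407873 0.29853657 0.21216986]
```

```bash
python3 -m pendant '[[50,[-14,-4,3],[0,0,0]],[50,[-4,0,0],[0,0,0]],[50,[0,0,0],[0,0,0]]]';python3 b.py|tail -1; python3 -m pendant '[[50,[-3,0,0],[0,0,0]],[50,[0,0,0],[0,0,0]]]';python3 b.py|tail -1
```

```text
t: 9.93
position: [0.561, 0.3124, 0.1767]
eef_rot: [-0.493, 0.505, 0.491, 0.511]
contact_force: [-0.2, -0.5, -0.7]
opening: 0.0565
foot [0.56048901 0.30170071 0.2085782 ] mouth [0.56089924 0.30247563 0.10058176] floor [0.56053459 0.30178681 0.19657859]
t: 10.18
position: [0.5611, 0.3124, 0.1743]
eef_rot: [-0.492, 0.505, 0.491, 0.511]
contact_force: [-0.3, -0.1, -0.6]
opening: 0.0561
foot [0.56064266 0.30170044 0.20621267] mouth [0.5611654  0.30247743 0.09821673] floor [0.56070074 0.30178677 0.19421312]
```

```bash
python3 -m pendant '[[50,[-3,0,0],[0,0,0]],[50,[0,0,0],[0,0,0]]]'; python3 -m pendant '[[50,[-3,0,0],[0,0,0]],[50,[0,0,0],[0,0,0]]]';python3 b.py|tail -1
```

```text
t: 10.42
position: [0.5613, 0.3124, 0.1713]
eef_rot: [-0.492, 0.505, 0.491, 0.511]
contact_force: [0.4, 0.2, -1.2]
opening: 0.0561
t: 10.68
position: [0.5613, 0.3124, 0.1681]
eef_rot: [-0.492, 0.505, 0.491, 0.511]
contact_force: [-0.0, -0.0, -1.5]
opening: 0.056
foot [0.56081661 0.30168177 0.20000548] mouth [0.5613819  0.30243708 0.0920096 ] floor [0.56087942 0.30176569 0.18800594]
```

```bash
python3 -m pendant '[[50,[-3,0,0],[0,0,0]],[50,[0,0,0],[0,0,0]]]'; python3 -m pendant '[[50,[-3,0,0],[0,0,0]],[50,[0,0,0],[0,0,0]]]'
```

```text
t: 10.92
position: [0.5614, 0.3126, 0.1675]
eef_rot: [-0.493, 0.504, 0.491, 0.512]
contact_force: [-0.1, 0.3, -0.5]
opening: 0.0564
t: 11.18
position: [0.5614, 0.3129, 0.1674]
eef_rot: [-0.494, 0.502, 0.49, 0.513]
contact_force: [-0.3, -1.1, 0.3]
opening: 0.0561
```

The descent stalled at 0.1675, so the floor is on the tip. I'll release.

```bash
python3 -m pendant '[[62,[1,0,0],[0,0,0]],[75,[0,0,0],[0,0,0]],[91.8,[0,0,0],[0,0,0]],[91.8,[0,0,0],[0,0,0]],[91.8,[0,0,0],[0,0,0]],[91.8,[0,0,0],[0,0,0]]]'; python3 b.py; python3 - <<'E'
from h import *
s=viewer.capture("scene");t=viewer.capture("top")
crops([(s,(440,285)),(t,(215,247))],"pics/m4.png",cols=2,w=400,h=400,z=4)
E
```

```text
t: 11.92
position: [0.5611, 0.3128, 0.1666]
eef_rot: [-0.494, 0.503, 0.49, 0.513]
contact_force: [-0.5, -0.6, 0.4]
opening: 0.0915
[0.56112409 0.31284634 0.16658376] [[-0.006  0.999  0.031]
 [-0.013 -0.031  0.999]
 [ 1.     0.006  0.013]] [ 0.91  1.59 -1.2   1.84 -0.37  0.68  0.61]
foot [0.5605874  0.30194977 0.19844638] mouth [0.56128589 0.30330858 0.09045719] floor [0.56066501 0.30210075 0.18644758]
```

View pics/m4.png

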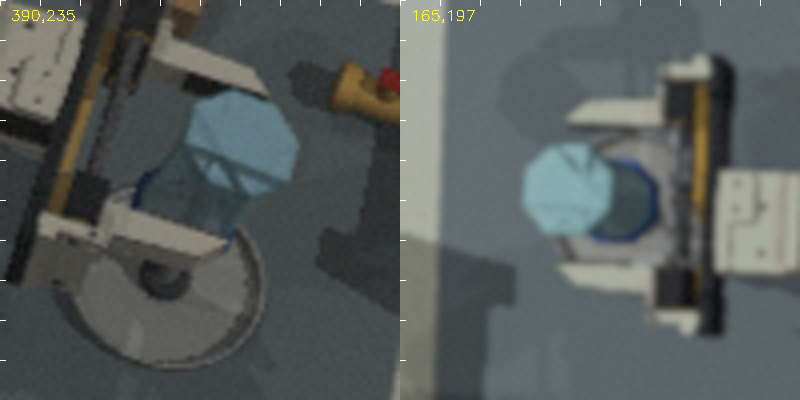

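The bowl hangs on the peg: foot centre at about (207,244) in the top view, and the jaws are open either side. I'll back off along the tool axis.

```bash
python3 -m pendant '[[91.8,[0,0,-20],[0,0,0]],[91.8,[0,0,-35],[0,0,0]],[91.8,[0,0,-45],[0,0,0]],[91.8,[0,0,-45],[0,0,0]],[91.8,[20,0,-35],[0,0,0]],[91.8,[50,0,0],[0,-5,0]],[91.8,[50,0,0],[0,-10,0]],[91.8,[40,0,0],[0,-10,0]],[91.8,[0,0,0],[0,-10,0]],[91.8,[0,0,0],[0,-10,0]]]'; python3 - <<'E'
from h import *
p,r=tool();M=r.as_matrix();print(p,M.round(3),monitor.sense()['q'].round(2))
t=viewer.capture("top");s=viewer.capture("scene");cv2.imwrite("pics/t5.png",t[:,:,::-1])
def blue(im,lo,hi,box):
    h=cv2.cvtColor(im,cv2.COLOR_RGB2HSV);m=cv2.inRange(h,lo,hi);z=np.zeros_like(m);u0,u1,v0,v1=box;z[v0:v1,u0:u1]=m[v0:v1,u0:u1]
    v,u=np.nonzero(z);return (u.min(),u.max(),v.min(),v.max(),u.mean(),v.mean(),len(u)) if len(u) else None
print("T bowl all",blue(t,(85,60,60),(110,255,255),(185,245,215,285)),"collar",blue(t,(108,130,40),(125,255,255),(185,245,215,285)))
print("S bowl",blue(s,(85,60,60),(110,255,255),(405,475,245,320)),"collar",blue(s,(108,130,40),(125,255,255),(405,475,245,320)))
crops([(s,(440,285)),(t,(215,247))],"pics/m5.png",cols=2,w=400,h=400,z=4)
E
```

```text
t: 13.28
position: [0.5608, 0.1209, 0.322]
eef_rot: [-0.261, 0.674, 0.634, 0.274]
contact_force: [0.9, -0.4, -0.5]
opening: 0.0915
[0.56081226 0.12087334 0.32198953] [[ 0.046  0.998  0.039]
 [ 0.712 -0.06   0.7  ]
 [ 0.701 -0.004 -0.714]] [ 1.06  0.62 -1.2   1.77 -0.23  1.05  0.  ]
T bowl all (np.int64(198), np.int64(229), np.int64(235), np.int64(257), np.float64(214.08616187989557), np.float64(246.05483028720627), 383) collar (np.int64(222), np.int64(228), np.int64(238), np.int64(256), np.float64(226.25), np.float64(247.5625), 16)
S bowl (np.int64(423), np.int64(464), np.int64(258), np.int64(301), np.float64(446.4420190995907), np.float64(274.75852660300137), 733) collar (np.int64(422), np.int64(446), np.int64(278), np.int64(300), np.float64(430.975), np.float64(293.775), 80)
```

```bash
python3 -m pendant '[[91.8,[-10,-20,-10],[0,-10,0]],[91.8,[-15,-20,-10],[0,-10,0]],[91.8,[-30,-30,0],[0,-10,0]],[91.8,[-30,-20,0],[0,-10,0]],[91.8,[-40,-10,0],[0,-5,0]],[91.8,[0,0,0],[0,0,-10.5]],[91.8,[0,0,0],[0,0,-10.5]],[91.8,[0,0,0],[0,0,-10.5]],[91.8,[0,0,0],[0,0,-10.5]],[91.8,[0,0,0],[0,0,-10.5]]]'; python3 -m pendant '[[91.8,[0,0,0],[0,0,-10.5]],[91.8,[0,0,0],[0,0,-10.5]],[91.8,[0,0,0],[0,0,-10.5]],[91.8,[0,0,0],[0,0,-5]]]'; python3 b.py
```

```text
t: 14.62
position: [0.4408, -0.0129, 0.2944]
eef_rot: [-0.012, 0.341, 0.94, -0.013]
contact_force: [-0.1, 0.8, -0.0]
opening: 0.0919
t: 15.12
position: [0.4359, -0.0181, 0.2907]
eef_rot: [-0.022, 0.022, 1.0, -0.005]
contact_force: [0.4, -0.3, 0.5]
opening: 0.0918
[ 0.43592295 -0.01812218  0.29072731] [[-0.998  0.044 -0.044]
 [ 0.044  0.999 -0.009]
 [ 0.044 -0.011 -0.999]] [ 1.21  0.26 -1.4   1.93  0.27  1.23  1.24]
foot [ 0.40444916 -0.01661413  0.30261749] mouth [ 0.51224014 -0.02138398  0.29788952] floor [ 0.41642594 -0.01714411  0.30209216]
```

View pics/m5.png

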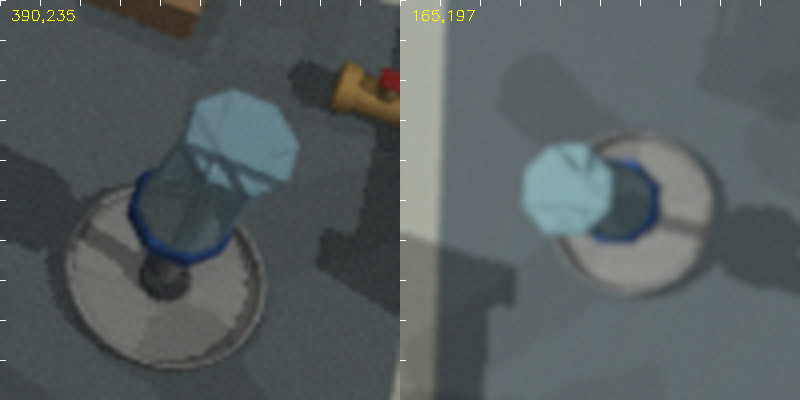

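```bash
python3 -m pendant '[[91.8,[0,0,0],[0,-10,0]],[91.8,[0,0,0],[0,-10,0]],[91.8,[0,0,0],[0,-10,0]],[91.8,[0,0,0],[0,-10,0]],[91.8,[0,0,0],[0,0,0]]]'; python3 - <<'E'
from h import *
p,r=tool();print(p,r.as_matrix().round(3),monitor.sense()['q'].round(2))
i=viewer.camera_info("wrist");im=viewer.capture("wrist");cv2.imwrite("pics/w2.png",im[:,:,::-1]);np.save("w2.npy",i)
print(i['pose'].round(3),proj(i,[.74,-.017,.26]))
u,v=proj(i,[.74,-.017,.26]);crops([(im,(max(u,134),max(v,134)))],"pics/m6.png",cols=1,w=800,h=600,z=3)
E
```

```text
t: 15.75
position: [0.4133, -0.0129, 0.2842]
eef_rot: [0.151, 0.025, 0.988, 0.01]
contact_force: [-0.2, 0.4, -0.2]
opening: 0.0921
[ 0.41332149 -0.01286211  0.28415903] [[-0.953  0.047  0.299]
 [ 0.053  0.999  0.012]
 [-0.298  0.027 -0.954]] [ 0.88 -0.29 -0.74  2.24 -0.34  0.84  1.85]
[[ 0.046 -0.84  -0.54   0.297]
 [ 0.999  0.053  0.002 -0.01 ]
 [ 0.027 -0.54   0.842  0.413]
 [ 0.     0.     0.     1.   ]] (np.float64(330.5917970819406), np.float64(519.4668012564755))
```

View pics/m6.png

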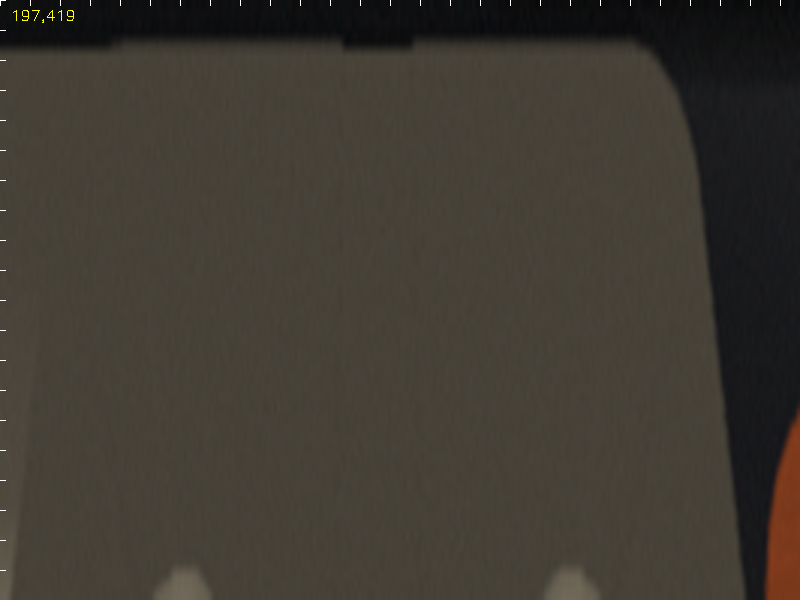

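The wrist camera looks past its +x_t side, so here the gripper blocks its view. I'll re-orient (x_t forward-left, tool tilted up) to see the inspection camera obliquely from the front.

```bash
python3 -m pendant '[[91.8,[-20,-20,-15],[0,8.5,0]],[91.8,[-20,-30,-15],[0,8.5,0]],[91.8,[-10,-30,0],[0,0,0]],[91.8,[0,0,0],[0,0,10.5]],[91.8,[0,0,0],[0,0,10.5]],[91.8,[0,0,0],[0,0,10.5]],[91.8,[0,0,0],[0,0,10.5]],[91.8,[0,0,0],[0,0,10.5]],[91.8,[0,0,0],[0,0,10.5]],[91.8,[0,0,0],[0,0,10.5]]]' >/dev/null; python3 -m pendant '[[91.8,[0,0,0],[0,0,10.5]],[91.8,[0,0,0],[0,0,10.5]],[91.8,[0,0,0],[0,0,10.5]],[91.8,[0,0,0],[0,0,10.5]],[91.8,[0,0,0],[0,0,10.5]],[91.8,[0,0,0],[0,10,0]],[91.8,[0,0,0],[0,10,0]],[91.8,[0,0,0],[0,10,0]]]'; python3 b.py|head -3
```

```text
t: 18.05
position: [0.4545, -0.1175, 0.3168]
eef_rot: [-0.154, 0.877, 0.379, 0.252]
contact_force: [-0.6, 0.9, -1.0]
opening: 0.0923
[ 0.45447263 -0.11750749  0.31684399] [[ 0.586  0.742  0.326]
 [ 0.586 -0.665  0.462]
 [ 0.56  -0.08  -0.825]] [ 1.18  0.09 -0.56  2.01 -0.62  1.14  0.15]
```

```bash
python3 -m pendant '[[91.8,[-23,26,-18],[0,10,0]],[91.8,[-23,26,-18],[0,10,0]],[91.8,[0,0,0],[0,10,0]],[91.8,[0,0,0],[0,10,0]],[91.8,[0,0,0],[0,0,0]]]'; python3 - <<'E'
from h import *
p,r=tool();print(p,r.as_matrix().round(3),monitor.sense()['q'].round(2))
i=viewer.camera_info("wrist");im=viewer.capture("wrist");cv2.imwrite("pics/w3.png",im[:,:,::-1]);np.save("w3.npy",i)
d=np.array([-.994,.11,0])
for th in (.3,.65):
    ax=np.array([.8174,-.0304,.285])+.042*d;n=d*np.cos(th)-np.array([0,0,np.sin(th)])
    print(th,proj(i,ax),proj(i,ax+.048*n))
E
```

```text
t: 18.68
position: [0.4528, -0.2157, 0.3156]
eef_rot: [-0.27, 0.728, 0.29, 0.559]
contact_force: [0.6, 0.1, 0.7]
opening: 0.0918
[ 0.45276829 -0.21571739  0.31560963] [[ 0.206  0.725  0.658]
 [ 0.121 -0.686  0.718]
 [ 0.971 -0.068 -0.229]] [ 1.48  0.57 -0.47  2.   -1.01  1.39  0.82]
0.3 (np.float64(398.7762347345106), np.float64(153.00712701706033)) (np.float64(375.28012889180707), np.float64(170.40484718778055))
0.65 (np.float64(398.7762347345106), np.float64(153.00712701706033)) (np.float64(379.19133099748535), np.float64(179.49102951874278))
```

```bash
python3 - <<'E'
from h import *
im=cv2.imread("pics/w3.png")[:,:,::-1]
crops([(im,(390,165))],"pics/m7.png",cols=1,w=800,h=600,z=5)
E
```

```text
(no output)
```

View pics/m7.png

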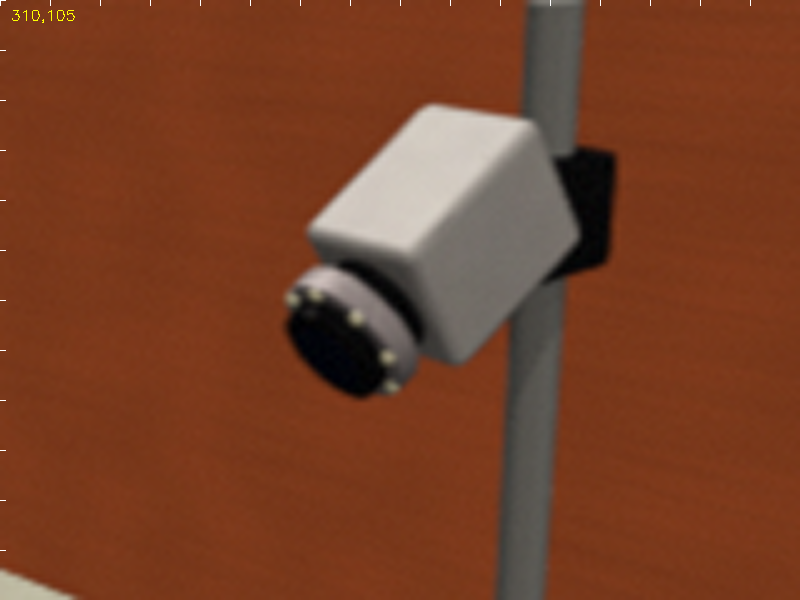

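The oblique view shows box corners at crop (310,232), (410,250), (535,125), (430,105), (458,360) and (578,238), at ×5 from 310,105. The lens face is centred at about (343,343). I'll fit yaw, tilt and position to these.

```bash
cat > lens.py <<'E'
from h import *
from scipy.optimize import least_squares
i=np.load("w3.npy",allow_pickle=True).item()
c=np.array([(310,232),(410,250),(535,125),(430,105),(458,360),(578,238),(343,343)])/5+[310,105]
def frame(yaw,th):
    d=np.array([-np.cos(yaw),-np.sin(yaw),0]);n=d*np.cos(th)-np.array([0,0,np.sin(th)])
    z=d*np.sin(th)+np.array([0,0,np.cos(th)]);y=np.cross(z,-n);return d,n,y,z
def f(v,full=False):
    yaw,th,mx,my,az,f_,b,zt,zb=v;d,n,y,z=frame(yaw,th);ax=np.array([mx,my,az])+.042*d
    L=ax+.048*n
    if full:return L,n,y,z,L+.1*n
    w=.022
    # right side in picture = robot's right (-y world)
    P=[ax+f_*n+w*y+zt*z,ax+f_*n-w*y+zt*z,ax-b*n-w*y+zt*z,ax-b*n+w*y+zt*z,ax+f_*n-w*y-zb*z,ax-b*n-w*y-zb*z,L]
    r=np.concatenate([np.array(proj(i,p))-q for p,q in zip(P,c)])/.7
    return np.concatenate([r,[(mx-.8174)/.003,(my+.0304)/.003,(az-.285)/.002,(yaw+.11)/.1,(zt-zb)/.006]])
def fit(): return least_squares(f,[-.11,.5,.8174,-.0304,.285,.03,.03,.02,.02])
if __name__=="__main__":
    s=fit();print(s.x.round(4),(s.fun).round(1));print(np.sqrt(np.diag(np.linalg.inv(s.jac.T@s.jac)))[:2])
    for k,a in zip("L n y z view".split(),f(s.x,True)):print(k,a.round(4))
E
python3 lens.py
```

```text
[-0.196   0.525   0.823  -0.0328  0.2865  0.0291  0.0222  0.0215  0.0169] [-1.4 -1.9  0.3  1.4  1.   0.6 -1.2  0.5  0.6 -0.1  0.9 -0.4 -1.   0.1
  1.9 -0.8  0.8 -0.9  0.8]
[0.02258631 0.01850798]
L [ 0.7411 -0.0166  0.2624]
n [-0.8487  0.1685 -0.5012]
y [0.1948 0.9808 0.    ]
z [-0.4916  0.0976  0.8653]
view [6.562e-01 3.000e-04 2.123e-01]
```

```bash
python3 -m pendant '[[91.8,[0,0,0],[0,-10,0]],[91.8,[0,0,0],[0,-10,0]],[91.8,[0,0,0],[0,-10,0]],[91.8,[0,0,0],[0,-10,0]],[91.8,[0,0,0],[0,-10,0]],[91.8,[0,0,0],[0,-10,0]],[91.8,[0,0,0],[0,-10,0]],[91.8,[0,0,0],[0,-7,0]],[91.8,[0,0,0],[0,0,0]]]'; python3 - <<'E'
from h import *
p,r=tool();M=r.as_matrix();print(p,M.round(3),monitor.sense()['q'].round(2))
print(M.T@(np.array([.5865,-.2908,.23])-p)*1000)
E
```

```text
t: 19.85
position: [0.4656, -0.2136, 0.3495]
eef_rot: [0.013, 0.917, 0.398, -0.025]
contact_force: [0.7, 0.3, -0.4]
opening: 0.0924
[ 0.46559473 -0.21364507  0.34946119] [[ 0.681  0.731 -0.036]
 [ 0.73  -0.682 -0.044]
 [-0.057  0.004 -0.998]] [ 0.8   0.16 -0.52  1.72  0.14  1.31 -0.5 ]
[ 32.88752615 140.54981303 118.34738819]
```

```bash
python3 -m pendant '[[91.8,[8,40,0],[0,3.2,0]],[91.8,[12,45,0],[0,0,0]],[91.8,[12,45,10],[0,0,0]],[91.8,[0,10,40],[0,0,0]],[91.8,[0,0,35],[0,0,0]],[91.8,[0,0,0],[0,0,0]]]'; python3 - <<'E'
from h import *
p,r=tool();M=r.as_matrix();print(p,M.round(3),monitor.sense()['q'].round(2))
print(M.T@(np.array([.5865,-.2908,.141])-p)*1000)
t=viewer.capture("top");s=viewer.capture("scene");w=viewer.capture("wrist")
crops([(s,(205,225)),(w,(320,240))],"pics/m8.png",cols=2,w=400,h=500,z=2)
E
```

```text
t: 20.6
position: [0.5945, -0.2942, 0.2787]
eef_rot: [0.011, 0.919, 0.395, 0.012]
contact_force: [-0.5, -0.2, 0.4]
opening: 0.0918
[ 0.59453232 -0.29424537  0.27873479] [[ 0.688  0.725  0.031]
 [ 0.725 -0.688 -0.01 ]
 [ 0.014  0.029 -0.999]] [ 0.76  0.47 -0.48  1.49  0.23  1.21 -0.51]
[ -5.00609547 -12.21222842 137.37926214]
```

```bash
python3 -m pendant '[[91.8,[-3,-6,20],[1.6,-0.8,0]],[91.8,[0,-3,35],[0,0,0]],[91.8,[0,0,0],[0,0,0]]]'; python3 - <<'E'
from h import *
p,r=tool();M=r.as_matrix();print(p,M.round(3))
print(M.T@(np.array([.5865,-.2908,.141])-p)*1000)
w=viewer.capture("wrist");i=viewer.camera_info("wrist");print("pred cap top",proj(i,[.5865,-.2908,.176]),"bottom of cap",proj(i,[.5865,-.2908,.144]))
h=cv2.cvtColor(w,cv2.COLOR_RGB2HSV);m=cv2.inRange(h,(108,150,60),(125,255,255));n,l,st,ce=cv2.connectedComponentsWithStats(m)
for k in range(1,n):
    if st[k,4]>200:print(st[k],ce[k])
cv2.imwrite("pics/w4.png",w[:,:,::-1])
E
```

```text
t: 21.12
position: [0.5903, -0.2912, 0.2301]
eef_rot: [0.005, 0.919, 0.395, 0.003]
contact_force: [-0.6, -1.0, -0.6]
opening: 0.092
[ 0.59026599 -0.29121006  0.23005134] [[ 0.688  0.726  0.01 ]
 [ 0.726 -0.688 -0.006]
 [ 0.002  0.012 -1.   ]]
[-2.49935329 -4.0671356  89.00394828]
pred cap top (np.float64(315.87772932889817), np.float64(265.0852699978959)) bottom of cap (np.float64(315.9215845841329), np.float64(250.79878787424383))
[332 163  47  65 576] [355.26041667 195.82118056]
[ 260  210   84   75 2552] [312.02821317 253.26841693]
```

```bash
python3 -m pendant '[[91.8,[-2.5,-4,25],[0.7,0,0]],[91.8,[0,0,30],[0,0,0]],[91.8,[0,0,20],[0,0,0]],[91.8,[0,0,8],[0,0,0]],[91.8,[0,0,0],[0,0,0]]]'; python3 - <<'E'
from h import *
p,r=tool();M=r.as_matrix();print(p,M.round(3))
print(M.T@(np.array([.5865,-.2908,.141])-p)*1000)
E
```

```text
t: 21.8
position: [0.5901, -0.2921, 0.1493]
eef_rot: [0.002, 0.919, 0.395, 0.004]
contact_force: [-0.5, 0.2, 0.5]
opening: 0.0914
[ 0.59010342 -0.29207213  0.14928903] [[ 0.688  0.725  0.009]
 [ 0.726 -0.688 -0.001]
 [ 0.005  0.007 -1.   ]]
[-1.59905258 -3.55118971  8.254878  ]
```

```bash
python3 -m pendant '[[91.8,[-1.5,-3,6],[0,0,0]],[91.8,[0,0,2],[0,0,0]],[25,[0,0,0],[0,0,0]],[25,[0,0,0],[0,0,0]],[25,[0,0,0],[0,0,0]],[25,[0,0,0],[0,0,0]],[25,[0,0,0],[0,0,0]],[25,[0,0,0],[0,0,0]],[25,[0,0,0],[0,0,0]]]' 25; python3 - <<'E'
from h import *
p,r=tool();M=r.as_matrix();print(p,M.round(3))
E
```

```text
t: 22.92
position: [0.5885, -0.2917, 0.1438]
eef_rot: [0.004, 0.919, 0.395, 0.005]
contact_force: [0.0, 0.1, -0.1]
opening: 0.0297
[ 0.58853637 -0.29170316  0.14383973] [[ 0.688  0.725  0.013]
 [ 0.725 -0.688 -0.004]
 [ 0.006  0.012 -1.   ]]
```

```bash
python3 -m pendant '[[25,[0,0,-8],[0,0,0]],[25,[0,0,-20],[0,0,0]],[25,[0,0,-40],[0,0,0]],[25,[0,0,-45],[0,0,0]],[25,[0,0,-45],[0,0,0]],[25,[0,0,-10],[0,0,8]],[25,[0,0,0],[0,0,10]],[25,[0,0,0],[0,0,10]],[25,[0,0,0],[0,0,10]],[25,[0,0,0],[0,0,10]]]' 30; python3 - <<'E'
from h import *
p,r=tool();M=r.as_matrix();print(p,M.round(3),monitor.sense()['q'].round(2))
print(M.T@(np.array([.53,-.02,.33])-p)*1000)
E
```

```text
t: 24.18
position: [0.588, -0.2902, 0.3328]
eef_rot: [0.004, 1.0, -0.025, 0.013]
contact_force: [-1.3, 0.2, -1.6]
opening: 0.0295
[ 0.58795139 -0.29015008  0.33276751] [[ 0.998 -0.05   0.025]
 [-0.05  -0.999 -0.008]
 [ 0.026  0.007 -1.   ]] [ 0.66  0.41 -0.33  1.43  0.13  1.3  -1.3 ]
[ -71.45767149 -266.90858799   -0.83386524]
```

```bash
python3 -m pendant '[[25,[-12,-30,0],[0,0,4]],[25,[-12,-45,0],[0,0,4]],[25,[-12,-45,0],[0,0,0]],[25,[-12,-45,0],[0,0,0]],[25,[-12,-45,0],[0,0,0]],[25,[-10,-40,0],[0,0,0]],[25,[0,0,0],[0,8,0]],[25,[0,0,0],[0,10,0]],[25,[0,0,0],[0,8,0]],[25,[0,0,0],[0,0,0]]]'; cat > g.py <<'E'
from lens import *
L,n,y,z,V=f(fit().x,True)
p,r=tool();M=r.as_matrix();print("p",p.round(4),"mesh",(p+.035*M[:,2]).round(4),"q",monitor.sense()['q'].round(2))
t=V+.035*z;print("shift tool mm",(M.T@(t-p)*1000).round(1))
c=np.cross(M[:,2],-z);ang=np.arctan2(np.linalg.norm(c),M[:,2]@-z);print("turn tool deg",np.degrees(M.T@(c/np.linalg.norm(c)*ang)).round(1))
E
python3 g.py
```

```text
t: 25.42
position: [0.5603, -0.0208, 0.3449]
eef_rot: [0.026, 0.963, -0.092, 0.251]
contact_force: [-0.2, -0.4, -0.1]
opening: 0.0293
p [ 0.5603 -0.0208  0.3449] mesh [ 0.5771 -0.0242  0.3144] q [ 0.39 -0.08 -0.46  2.06  0.16  0.67 -1.94]
shift tool mm [ 13.5 -39.5 124.6]
turn tool deg [ 0.1  0.9 -0. ]
```

```bash
python3 -m pendant '[[25,[0,-20,0],[0,0.9,0]],[25,[0,-19,15],[0,0,0]],[25,[0,0,30],[0,0,0]],[25,[0,0,30],[0,0,0]],[25,[0,0,20],[0,0,0]],[25,[0,0,0],[0,0,0]]]'; python3 g.py
```

```text
t: 26.18
position: [0.6271, 0.0064, 0.2734]
eef_rot: [0.028, 0.96, -0.096, 0.26]
contact_force: [-0.0, 0.3, -0.4]
opening: 0.0295
p [0.6271 0.0064 0.2734] mesh [0.6444 0.0028 0.2432] q [ 0.34  0.14 -0.53  2.03  0.52  0.55 -2.33]
shift tool mm [-5.1  0.2 32.7]
turn tool deg [ 0.3 -0.2 -0. ]
```

```bash
python3 -m pendant '[[25,[-5,0,10],[0,0,-6]],[25,[0,0,14],[0,0,-6]],[25,[0,0,6],[0,0,0]],[25,[0,0,0],[0,0,0]]]'; python3 g.py
```

```text
t: 26.68
position: [0.6432, 0.003, 0.2514]
eef_rot: [0.056, 0.965, 0.004, 0.258]
contact_force: [-0.5, -0.3, -0.0]
opening: 0.0293
p [0.6432 0.003  0.2514] mesh [ 0.6606 -0.0008  0.2212] q [ 0.33  0.2  -0.53  2.03  0.62  0.51 -2.21]
shift tool mm [-8.  -1.6  5.3]
turn tool deg [ 0.5 -0.4 -0. ]
```

```bash
python3 -m pendant '[[25,[-7,-1,4],[0,0,0]],[25,[0,0,0],[0,0,0]],[25,[0,0,0],[0,0,0]]]'; python3 g.py; python3 - <<'E'
from h import *
p,r=tool();S=viewer.camera_info("scene");T=viewer.camera_info("top")
s=viewer.capture("scene");t=viewer.capture("top")
crops([(s,proj(S,p)),(t,proj(T,p))],"pics/m9.png",cols=2,w=400,h=500,z=5)
M=r.as_matrix()
for k in (-.032,0,.035,.08):print(k,proj(S,p+k*M[:,2]),proj(T,p+k*M[:,2]))
E
```

```text
t: 27.05
position: [0.6393, 0.0034, 0.2457]
eef_rot: [0.056, 0.964, 0.003, 0.259]
contact_force: [-0.6, 0.5, -1.0]
opening: 0.0295
p [0.6393 0.0034 0.2457] mesh [ 6.567e-01 -4.000e-04  2.156e-01] q [ 0.32  0.2  -0.52  2.04  0.64  0.5  -2.24]
shift tool mm [-1.8 -0.7  2.5]
turn tool deg [ 0.6 -0.5 -0. ]
-0.032 (np.float64(313.00727930863326), np.float64(238.35300451596575)) (np.float64(317.75884014686085), np.float64(216.64030196604656))
0 (np.float64(309.02282783012976), np.float64(250.42590051996893)) (np.float64(319.2572096694313), np.float64(212.0766531356232))
0.035 (np.float64(304.8013307353591), np.float64(263.2170452186388)) (np.float64(320.8221869241244), np.float64(207.3101342559761))
0.08 (np.float64(299.5724934809693), np.float64(279.06043262959963)) (np.float64(322.72919776335647), np.float64(201.50186890155516))
```

View pics/m9.png

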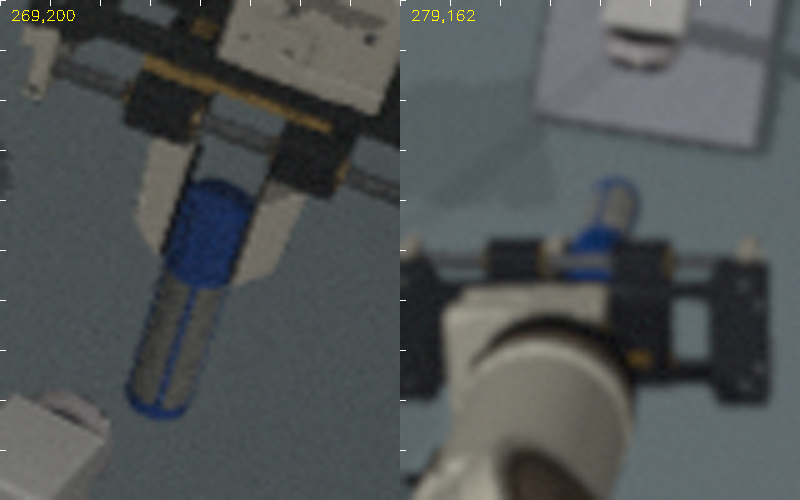

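The strainer sits in the grip as predicted. Its bottom end is at scene (300.4,281) against (299.6,279) predicted, and top (323,200) against (322.7,201.5), and it is clear of the camera. I'll let it settle, check that the bowl and bystanders are unchanged, and hand in.

```bash
python3 -m pendant '[[25,[-1,0,2],[0,0,0]],[25,[0,0,0],[0,0,0]],[25,[0,0,0],[0,0,0]],[25,[0,0,0],[0,0,0]]]'; python3 g.py; python3 - <<'E'
from h import *
from lens import f,fit
T=viewer.camera_info("top");t=viewer.capture("top").astype(int);o=cv2.imread("pics/t5.png")[:,:,::-1].astype(int);b=cv2.imread("pics/top0.png")[:,:,::-1].astype(int)
for n,(x0,x1,y0,y1),ref in [("bowl",(190,245,225,275),o),("box",(220,260,302,336),b),("valve",(160,203,292,315),b),("wrench",(378,410,285,352),b),("can",(440,480,288,312),b),("camstand",(315,345,130,178),b)]:
    print(n,np.abs(t[y0:y1,x0:x1]-ref[y0:y1,x0:x1]).mean().round(1))
L=f(fit().x,True)[0];print("lens proj top",proj(T,L))
fo=onz(T,(207,244),.202);co=onz(T,(219,247),.1);print("bowl foot",fo,"collar",co,"lean deg",np.degrees(np.arctan(np.linalg.norm((fo-co)[:2])/.102)))
print(np.abs(monitor.sense()['joint_vel']).max())
E
```

```text
t: 27.65
position: [0.6393, 0.003, 0.2433]
eef_rot: [0.056, 0.964, 0.002, 0.259]
contact_force: [-0.4, 0.4, -0.8]
opening: 0.0294
p [0.6393 0.003  0.2433] mesh [ 0.6568 -0.0008  0.2132] q [ 0.32  0.21 -0.52  2.04  0.65  0.5  -2.25]
shift tool mm [-0.6 -0.8  0.3]
turn tool deg [ 0.6 -0.5 -0. ]
bowl 5.5
box 7.3
valve 2.9
wrench 8.0
can 15.2
camstand 3.8
lens proj top (np.float64(326.9549329790214), np.float64(172.11157228157768))
bowl foot [0.55979378 0.30406107 0.202     ] collar [0.56039722 0.29338677 0.1       ] lean deg 5.98372908253887
0.0015803839120267773
```

```bash
python3 - <<'E'
from h import *
S0=cv2.imread("pics/scene0.png")[:,:,::-1];T0=cv2.imread("pics/top0.png")[:,:,::-1];T1=viewer.capture("top");S1=viewer.capture("scene")
for n,a,c,(x0,x1,y0,y1) in [("canT",T0,T1,(440,480,288,312)),("canS",S0,S1,(180,215,140,195)),("valveS",S0,S1,(470,515,245,272))]:
    for im in (a,c):
        i=im[y0:y1,x0:x1].astype(int);v,u=np.nonzero((i[:,:,0]>1.8*i[:,:,1])&(i[:,:,0]>40));print(n,u.mean()+x0,v.mean()+y0,len(u))
o=cv2.imread("pics/t5.png")[:,:,::-1]
for im in (o,T1):
    i=im[225:275,190:245];m=cv2.inRange(cv2.cvtColor(np.ascontiguousarray(i),cv2.COLOR_RGB2HSV),(85,50,70),(110,255,255));v,u=np.nonzero(m);print("bowl",u.mean()+190,v.mean()+225,len(u))
E
```

```text
canT 466.3679245283019 300.91037735849056 212
canT 466.478672985782 300.9905213270142 211
canS 195.01526717557252 163.529262086514 393
canS 193.39402173913044 160.06521739130434 368
valveS 496.04273504273505 257.53846153846155 117
valveS 496.12068965517244 257.5431034482759 116
bowl 211.5859247135843 245.24877250409165 611
bowl 211.57212317666125 245.2058346839546 617
```

Nothing has been disturbed: the can sits at the same pixels in the top view, and its scene difference is partial occlusion or shadow. The bowl hasn't moved since release. Handing in.

```bash
python3 -c "
from cell import order
print(order.job_done())"
```

```text
the job is handed in; nothing more can be done
None
```

I hung the bowl mouth-down on the drying peg and let it go. Then I drew the strainer out by its cap and held it in front of the inspection camera. I handed the job in at about 28 s; no verdict came back.

**Last checks**
- **Bowl:** it leans about 6° by eye-picked pixels in the top view. It hadn't moved in that view since I withdrew the gripper. I judged it seated when the descent stalled; the wrist force never showed a clear contact.
- **Strainer:** the middle of the mesh is about 1 mm and its axis about 1° from my estimate of the target. It was still in the grip, with the fingers at 29.4 mm on the 30 mm cap. Both cameras put its lower end within about 2 px of where I predicted.
- **Camera:** the target rests on a fit to one oblique wrist view plus a mast position from the two fixed cameras: tilt 0.525 rad, yaw -0.196 rad, each about ±0.02. Both mast estimates moved a few mm in the fit. The fitted lens agrees with the top view to about 1 px. I never touched the camera.

**Disagreements**
- **Yaw:** reading the stand and head edges in the top view gave about 0.11 rad, against 0.196 from the fit. I used the fit.
- **Spray can:** its red pixels shifted about 4 px in the scene view but not in the top view. I took this for shadow or partial hiding by the arm, and did not look at that picture to confirm it.
- **Other bystanders:** the ball valve was unchanged in the scene view. For the seal box and wrench I only compared picture brightness, which showed small differences.

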